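# Lock and wind the clockwork tube rotator

## Task

Push the red-headed lock pin down until it is fully home in the fork, and only then wind the rotator's spring by turning the key clockwise until its yellow pointer stands in the green part of the dial, never running on into the red. Leave the pin home and let go of everything, without disturbing the glassware and other things around it.

Things in the scene. Friction and masses are not known exactly. Their poses are not given: they have to be found in the camera images.
- rotator: Clockwork tube rotator: grey fixed housing 200 x 300 x 90 mm (x, y, z), flat top 90 mm above the bench; origin under its centre, x away from its front, y to its left. On its top: right front, the winding key over a dial; left, a blue carousel with six capped tubes; in front of that a steel fork with a red-headed lock pin. Housing, carousel and fork do not move.
- carousel (a point): Centre of the blue carousel disc (120 mm across) on its upper face, 21 mm above the housing's top, at rotator x +30, y +70 mm. Its six capped tubes stand in a ring 86 mm across and reach 53 mm above the housing's top.
- key_axis (a point): Fixed point on the key's vertical axis at the height of the key's top, 40 mm above the housing's top (rotator x -40, y -85, z +130 mm). Apart from the key and its flat dial nothing stands within 75 mm of this axis.
- key (a joint): Winding key, rad: 0 unwound, grows as it turns clockwise seen from above, stop at 6.1. At value q the yellow wing points along the rotator's +x turned clockwise by q. A spring makes it stiffer as it winds: about 0.12 N m at first, 0.20 N m in the green. A brake keeps it wherever it is left; it does not run back. It starts at 0.3 to 1.7.
- key_tip (a point): Middle of the top edge of the key's yellow wing end, 32 mm from the axis; turns with the key. The key is an upright flat steel crossbar 64 mm long, 10 mm thick, 24 mm high, centred on a 14 mm stem, its underside 16 mm and its top 40 mm above the housing's top. Either wing can be pushed, or the bar pinched across its thickness.
- dial (a point): Centre of the flat dial under the key (112 mm across, under 4 mm high), on the housing's top. A yellow pointer under the yellow wing reaches 46 mm from the axis. The dial's ring is white for key values 0 to 4.9, green from 4.9 to 5.6, red from 5.6 to 6.1.
- pin (a joint): Lock pin's depth, m: 0 fully drawn, 0.020 home with its head flat on the fork. It slides straight down through the fork's plates and the carousel's lug, whose holes are already in line; stiff (about 5 N to push), and stays where it is left. It starts at 0 to 0.005.
- pin_head (a point): Centre of the top face of the pin's red head, a disc 24 mm across and 8 mm thick on an upright 8 mm shank (rotator x -55, y +70 mm). It is 150 mm above the bench with the pin fully drawn, 130 mm when home. The nearest tube is 33 mm from the shank's centre line and reaches 143 mm above the bench.
- flask_a: Bystander, leave alone: conical amber flask with a brown paper cap, 76 mm wide at the foot, 103 mm tall; origin under its centre.
- flask_b: Bystander, leave alone: a second such flask; origin under its centre.
- beaker: Bystander, leave alone: open glass beaker, 70 mm across, 85 mm tall; origin under its centre.
- wash_bottle: Bystander, leave alone: white bottle with a red cap, 60 mm across, 130 mm tall; origin under its centre.
- tape: Bystander, leave alone: small brown roll of tape, 44 mm across, 18 mm high, lying on the rotator's top near its rear right corner; origin under its centre.
- marker: Bystander, leave alone: blue marker pen, 16 mm thick, lying on the bench; its axis is its x axis.

How it is judged:
By the outcome, as a careful person would: the job done as asked, in the order asked, and still so for the second after the job is handed in, with the robot touching nothing.
It also fails if it takes over 67 s, if anything falls off the work surface, if the arm or the gripper's body presses on something with over 40 N, if the wrist force passes 120 N, or if a joint passes its speed limit or range.

## Robot

A 6-joint arm with a two-finger parallel gripper is mounted at the origin on the work surface. World frame = base frame: x ahead of the robot, y to its left, z up, the work surface at z = 0. Lengths are in mm, angles in rad, forces in N, time in s.
With the tool pointing down it reaches from about 300 to 775 mm from the base axis. Payload 14.6 kg.
Tool frame: the origin (TCP) lies at the very end of the fingers, on their centre line; the grasp point (between the pads) lies 19 mm behind it (manip.pinch_z is the distance from the TCP to the grasp point, in mm); z points along the fingers, y is the line along which they close (so a half turn about z gives the same grasp; the last joint's range is limited). The gripper opens to 94 mm and grips with 3 to 60 N. Pads are 16 mm wide; open, the fingers measure 119 mm over their backs; the gripper's body (75 mm by 177 mm) begins 78 mm behind the grasp point.
Start: joints at [1.17, 0.3, 1.521, -0, 1.321, -0.067], TCP at [180.197, 519.633, 205.446] pointing down, gripper open.
Joint ranges: [-3.03, 3.03], [-0.79, 2.21], [0.23, 2.52], [-1.04, 4.18], [0, 3.07], [-2.55, 2.55]. Speed limits (rad/s): [2.22, 2.22, 2.57, 3.14, 3.14, 3.14].

## Interface

Orientations are given as a unit quaternion [x, y, z, w].
In Python, from cell import manip, camera, camera_info gives the robot as it stands. The module is installed in compiled form; this text tells all that it offers.
- The arm moves only by the tool servo_tool, never from a script. Its argument "commands" is a list of rows, each a list of 3 entries, a list of its own where there are three numbers: the shift along the world's x, y, z in units of 40 mm (1.0 is 40 mm), then the turn, a rotation vector about the world's x, y, z in degrees, then the closure, from 0 (fully open) to 1 (shut). In form: [[[x, y, z], [rx, ry, rz], grip], ...]. A call has 1 to 20 rows; each row is the pose to reach, as a shift and turn from the pose commanded when the call began; what a row does not reach only later rows make up. A row lasts 1/12 s, in which the tool goes at most 41.7 mm and 7.16 degrees, less where a joint would pass 70% of its speed; a pose out of reach is approached as far as the arm can. A call with a gripper value outside its range is refused whole. The fingers move at their own pace and stop on an object; "grip_force" is the grip in N (left out, the last holds). Time passes only in rows, so rows that repeat a pose let the fingers close. It gives the time, the measured TCP pose, the force, the opening and the grip force at its end, in the units of the state.
- manip.observe(): the state, without advancing time (a new reading comes with each control period).
- camera(name): name is "scene" or "top" or "wrist"; returns (picture, depth): 384x512x3 uint8, red, green, blue; 384x512 float32, mm along the optical axis (not along the pixel's ray), 0 where there is no reading.
- camera_info(name): a dict with "fov_y" (degrees; the focal length in pixels is half the picture's height over the tangent of half this angle, whatever the lens; pixels are square), "cx", "cy" (the principal point, pixels), "k1" (the pictures are not rectified: a ray, as slopes to the right and down, at radius r is drawn at 1 + k1 r^2 times it, then the intrinsics apply), "pose" (4x4, takes a point from camera to world coordinates). Camera axes: x right, y down, z forward; pixel columns grow to the right and rows downward; lengths in mm; the calibration is good to about 2 mm. A picture is of the moment at which its call begins: read the wrist's pose just before it. camera_info takes no time and is no camera call; for the wrist camera it gives the pose at the moment of the call.
- manip.hand_in(): hands the job in; it is judged then, once.
The state is a dict: "clock": time; "joint_positions": joint angles; "qvel": joint speeds; "tau": joint torques, N m; "tool_pos": TCP position; "tool_rot": TCP orientation; "contact_force": force on the tool from outside, world axes, zero at the start; "torque": the same for the moment, N m; "grip_width": opening from 0.0 (shut) to 1.0 (fully open); "finger_force": force on a finger pad.
Only numpy, scipy, OpenCV 4.12 (cv2) and the standard library are available. Lean on these libraries where they do the work, as an engineer would, in place of code of your own. Each camera call takes 0.05 s, during which the arm holds its last target. There are 200 camera calls.

## Working session

There is one attempt and no reset: what is moved stays moved. The work goes in short steps, Python scripts to look and compute and a tool call to move; the robot and the scene stay as the last step left them, time stands still between calls to the robot, and variables do not carry over. Pictures are saved under pics/ and viewed, at most 10 in all, crops included, and the job is handed in when it is done.

Besides the shell and the picture viewer there is one more tool, called after ">>>" by a JSON object that holds its "fn" and its "kwargs". servo_tool: Moves the arm, as the interface text tells. Its arguments: {"type":"object","properties":{"commands":{"type":"array","items":{"type":"array"}},"grip_force":{"type":"number"}},"required":["commands"]}

```bash
mkdir -p pics; cat > h.py <<'E'
import numpy as np, cv2
from cell import manip, camera, camera_info
def K(i):
    f=192/np.tan(np.radians(i["fov_y"]/2)); return f
def ray(i,u,v):
    f=K(i); d=np.array([(u-i["cx"])/f,(v-i["cy"])/f]); s=d.copy()
    for _ in range(20): s=d/(1+i["k1"]*(s@s))
    return np.r_[s,1]
def dep(i,d,u,v,r=1):
    w=d[int(v)-r:int(v)+r+1,int(u)-r:int(u)+r+1]; w=w[w>0]; P=np.array(i["pose"])
    return (P@np.r_[ray(i,u,v)*np.median(w),1])[:3]
def atz(i,u,v,z):
    P=np.array(i["pose"]); r=P[:3,:3]@ray(i,u,v); o=P[:3,3]; return o+r*(z-o[2])/r[2]
def tri(obs):
    A=np.zeros((3,3));b=np.zeros(3)
    for i,u,v in obs:
        P=np.array(i["pose"]); r=P[:3,:3]@ray(i,u,v); r/=np.linalg.norm(r); M=np.eye(3)-np.outer(r,r); A+=M;b+=M@P[:3,3]
    return np.linalg.solve(A,b)
def proj(i,p):
    P=np.linalg.inv(np.array(i["pose"])); q=P@np.r_[p,1]; s=q[:2]/q[2]; s=s*(1+i["k1"]*(s@s)); return s*K(i)+[i["cx"],i["cy"]]
E
python3 - <<'E'
from h import *
import pickle
S={}
for n in ("top","scene"):
    i=camera_info(n);p,d=camera(n);S[n]=(i,p,d); cv2.imwrite(f"pics/{n}0.png",cv2.resize(p[:,:,::-1],(800,600),interpolation=cv2.INTER_CUBIC)); print(n,i["fov_y"],i["k1"],np.round(np.array(i["pose"]),2).tolist())
pickle.dump(S,open("s0.pkl","wb"))
print(manip.observe())
E
```

```text
top 54.119742674919806 -0.11010039899520575 [[-0.03, -0.99, 0.14, 442.83], [-1.0, 0.03, 0.03, 27.5], [-0.03, -0.14, -0.99, 920.96], [0.0, 0.0, 0.0, 1.0]]
scene 48.426385477373884 -0.10031972903674292 [[0.15, 0.84, -0.52, 1018.13], [0.99, -0.14, 0.07, -46.36], [-0.01, -0.52, -0.85, 868.47], [0.0, 0.0, 0.0, 1.0]]
{'clock': 0.1, 'joint_positions': array([ 1.17042842e+00,  3.00433906e-01,  1.52148471e+00,  2.08023177e-05,
        1.32072887e+00, -6.65962200e-02]), 'qvel': array([ 5.36986853e-04, -7.44708483e-04, -7.97094701e-04,  8.39685374e-05,
       -2.15182869e-03, -5.68327362e-04]), 'tau': array([ 3.11876538e-04, -5.32648122e+01, -3.53284442e+01,  7.09117041e-02,
        2.35450052e-02, -1.26656983e-04]), 'tool_pos': array([180.09089544, 519.4371008 , 204.94750509]), 'tool_rot': array([ 1.66114790e-01,  9.86106281e-01, -5.10774389e-04, -1.31829334e-04]), 'contact_force': array([-0.12078259, -0.3107387 ,  0.52154246]), 'torque': array([ 0.02263741,  0.02035601, -0.01443789]), 'finger_force': 0.0, 'grip_width': 0.9976459973735324}
```

View pics/top0.png

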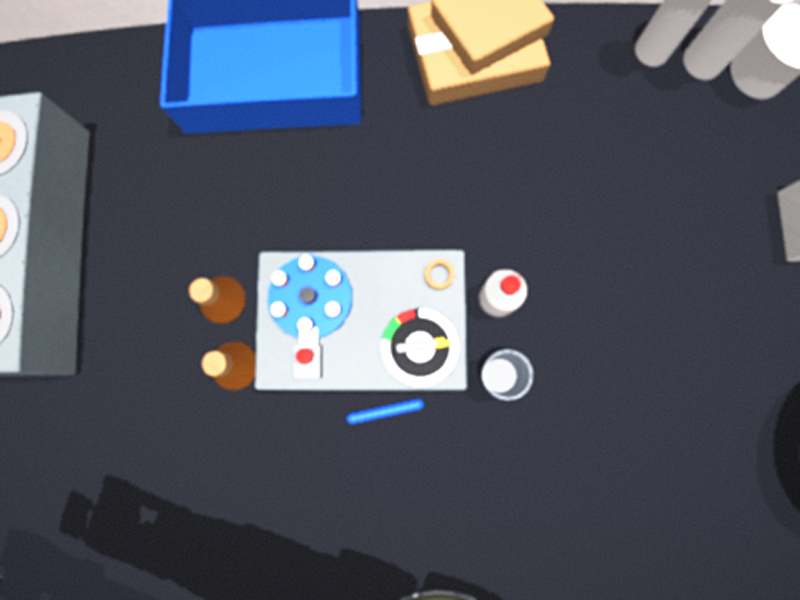

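View pics/scene0.png

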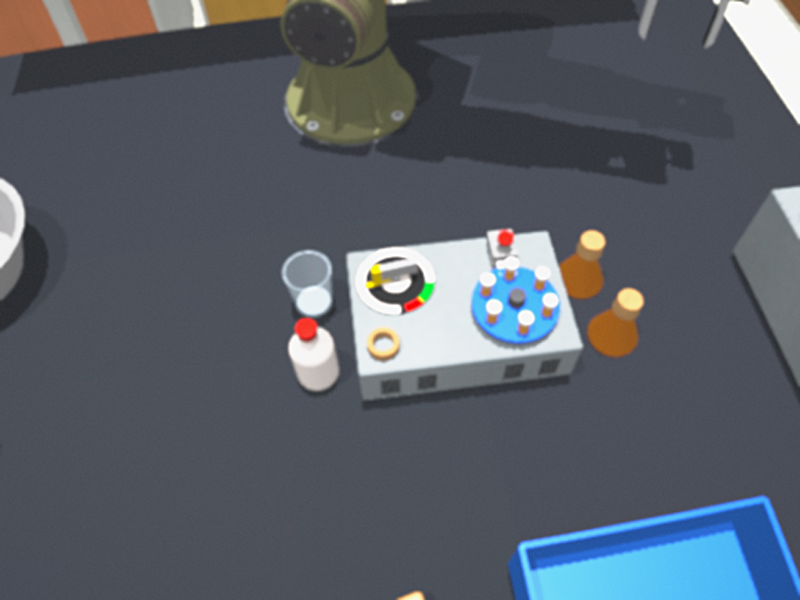

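The top view shows the housing corners at (258,252), (464,251), (466,388) and (256,389) in 800-px coordinates. The red pin head is at (305,356), the key axis at about (420,346) and the yellow wing at (445,343), pointing right. The scene view shows the pin head at (505,238) and the key at (398,272). The flasks stand to the left, and the beaker and wash bottle to the right.

```bash
python3 - <<'E'
from h import *
import pickle
S=pickle.load(open("s0.pkl","rb")); s=512/800
it,pt,dt=S["top"]; i2,p2,d2=S["scene"]
for n,a,b in [("pin",(305,356),(505,238)),("rearL",(258,252),(578,350)),("rearR",(464,251),(358,375)),("frontR",(466,388),(348,252)),("frontL",(256,389),(550,234)),("ytip",(448,342),(373,274))]:
    a=np.array(a)*s;b=np.array(b)*s
    print(n,np.round(tri([(it,*a),(i2,*b)]),1),np.round(dep(it,dt,*a),1),np.round(dep(i2,d2,*b),1))
# red head centroids
def cent(i,p,box,f):
    x0,y0,x1,y1=[int(k*s) for k in box]; h=p[y0:y1,x0:x1].astype(int); m=f(h); v,u=np.nonzero(m); return u.mean()+x0,v.mean()+y0,m.sum()
red=lambda h:(h[...,0]>150)&(h[...,1]<70)&(h[...,2]<70)
yel=lambda h:(h[...,0]>150)&(h[...,1]>130)&(h[...,2]<80)
a=cent(it,pt,(285,335,330,375),red);b=cent(i2,p2,(485,220,525,255),red);print("pin",a,b,tri([(it,*a[:2]),(i2,*b[:2])]))
a=cent(it,pt,(400,310,460,380),yel);b=cent(i2,p2,(350,250,420,310),yel);print("yel",a,b,tri([(it,*a[:2]),(i2,*b[:2])]))
C=np.hstack([cv2.resize(p[y:y+70,x:x+70,::-1],(400,400),interpolation=cv2.INTER_CUBIC) for p,x,y in ((pt,235,188),(p2,218,145))])
cv2.imwrite("pics/key0.png",C)
for n,(u,v) in {"flaskA":(202,290),"flaskB":(215,363),"bottle":(510,285)}.items(): print(n,dep(it,dt,u*s,v*s).round(0))
E
```

```text
pin [484.2 167.8 141.8] [483.9 166.7 145.4] [486.7 167.3 145.2]
rearL [641.1 242.2  85.2] [662.1 268.7   0.7] [640.5 238.1  84. ]
rearR [631.7 -55.8  88.5] [651.7 -64.4   0.7] [629.  -56.1  83.1]
frontR [435.6 -48.   92.8] [434.7 -57.8   1.8] [365.4 -46.8  -1.1]
frontL [442.  252.7  79.7] [4.416e+02 2.714e+02 2.000e-01] [382.1 286.5  -2.2]
ytip [499.1 -21.  121.1] [500.3 -26.5  95.8] [502.3 -17.3 124.7]
pin (np.float64(nan), np.float64(nan), np.int64(0)) (np.float64(323.02), np.float64(152.56), np.int64(50)) [nan nan nan]
yel (np.float64(281.0), np.float64(215.0), np.int64(1)) (np.float64(240.16304347826087), np.float64(177.56521739130434), np.int64(92)) [506.99951855 -13.98096129 122.45385723]
flaskA [585. 324. 103.]
flaskB [479. 304. 103.]
bottle [ 573. -112.  129.]<stdin>:10: RuntimeWarning: Mean of empty slice.
  ret = ret.dtype.type(ret / rcount)
```

View pics/key0.png

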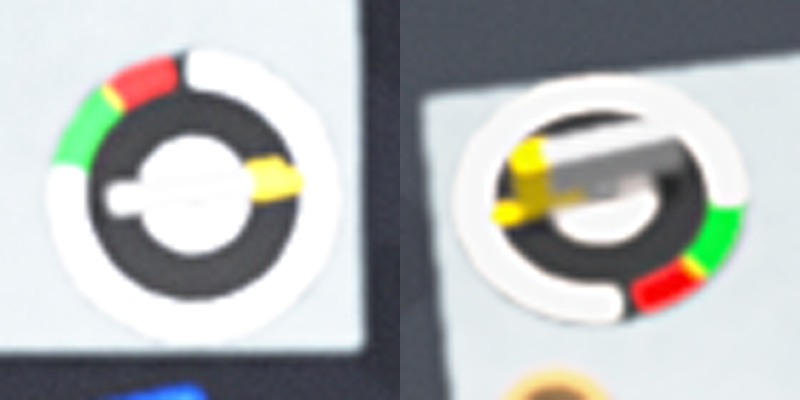

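Crop: the dial centre is at crop (193,197) in the top view and (600,198) in the scene view. The yellow pointer points right and slightly up, so q is about 1.6. The pin head measures about (484,168,142–145) and the predicted axis of the shank from the housing corners is (485,170), so they agree. I'll move above the pin and shut the fingers.

>>> {"fn": "servo_tool", "kwargs": {"commands": [[[3.8, -4.4, 0], [0, 0, 0], 1], [[3.8, -4.4, 0], [0, 0, 0], 1], [[3.8, -4.4, 0], [0, 0, 0], 1], [[7.6, -8.78, 0], [0, 0, 0], 1], [[7.6, -8.78, 0], [0, 0, 0], 1], [[7.6, -8.78, 0], [0, 0, 0], 1], [[7.6, -8.78, 0], [0, 0, 0], 1], [[7.6, -8.78, 0], [0, 0, 0], 1], [[7.6, -8.78, 0], [0, 0, 0], 1], [[7.6, -8.78, 0], [0, 0, 0], 1], [[7.6, -8.78, 0], [0, 0, 0], 1], [[7.6, -8.78, 0], [0, 0, 0], 1], [[7.6, -8.78, 0], [0, 0, 0], 1], [[7.6, -8.78, 0], [0, 0, 0], 1], [[7.6, -8.78, 0], [0, 0, 0], 1], [[7.6, -8.78, 0], [0, 0, 0], 1], [[7.6, -8.78, 0], [0, 0, 0], 1], [[7.6, -8.78, 0], [0, 0, 0], 1], [[7.6, -8.78, 0], [0, 0, 0], 1]], "grip_force": 60}}

```text
clock: 1.68
tool_pos: [483.9, 168.9, 205.6]
tool_rot: [0.166, 0.986, 0.0, 0.0]
contact_force: [0.1, -0.3, -0.0]
grip_width: 0.007
finger_force: 0.0
```

```bash
python3 - <<'E'
from h import *
import pickle
S=pickle.load(open("s0.pkl","rb"))
it,pt,dt=S["top"]; i2,p2,d2=S["scene"]
q=lambda x,y,ox,oy:(ox+(x+.5)/5.714-.5,oy+(y+.5)/5.714-.5)
a=q(193,197,235,188);b=q(200,198,218,145)
print("dial",tri([(it,*a),(i2,*b)]),atz(it,*a,93),atz(i2,*b,93))
print("ptr tip top",atz(it,*q(302,182,235,188),94),"scene",atz(i2,*q(92,216,218,145),94))
i=camera_info("wrist");p,d=camera("wrist")
pickle.dump((i,p,d),open("w1.pkl","wb"));cv2.imwrite("pics/w1.png",cv2.resize(p[:,:,::-1],(800,600),interpolation=cv2.INTER_CUBIC))
print(i["fov_y"],np.array(i["pose"]).round(2).tolist()); o=manip.observe(); print(o["tool_pos"],o["contact_force"],o["grip_width"])
E
```

```text
dial [494.7865794   13.26525362  91.7722183 ] [494.78475056  13.8875923   93.        ] [495.53497396  12.57028264  93.        ]
ptr tip top [499.18872707 -28.18329206  94.        ] scene [497.65715481 -29.42795043  94.        ]
70.36877766257659 [[0.33, 0.91, 0.26, 405.84], [0.95, -0.31, -0.09, 194.91], [-0.0, 0.28, -0.96, 385.58], [0.0, 0.0, 0.0, 1.0]]
[484.02724801 168.79233245 205.54356947] [-0.10032055  1.28695026 -0.13665647] 0.0007655873846869054
```

View pics/w1.png

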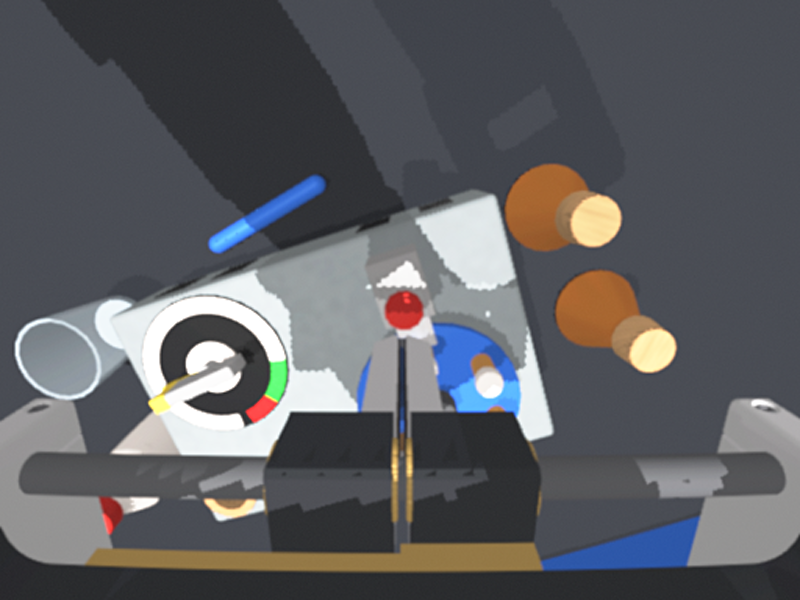

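The wrist view shows the red head at (404,310), just in front of the closed fingertips, with the dial centred at about (215,363).

```bash
python3 - <<'E'
from h import *
import pickle
S=pickle.load(open("s0.pkl","rb"))
it,pt,dt=S["top"]; i2,p2,d2=S["scene"]; w,p,d=pickle.load(open("w1.pkl","rb")); s=.64
W=(w,404*s,308*s)
print(tri([(it,305*s,356*s),(i2,505*s,238*s),W]),tri([(i2,505*s,238*s),W]),tri([(it,305*s,356*s),W]),dep(w,d,*W[1:]))
print("dial",atz(w,215*s,363*s,93),"ptr tip",atz(w,150*s,404*s,94),dep(w,d,215*s,363*s))
E
```

```text
[483.33318224 168.83629863 139.59262024] [482.70978499 169.45465927 139.56949318] [484.74783885 169.08316866 132.98913474] [480.76758233 170.61169004 146.34704902]
dial [492.22131665  15.41696655  93.        ] ptr tip [507.17540453 -49.1488323   94.        ] [489.64905173  20.76224256 101.71306757]
```

The pin head is at about (484,169,145), and the TCP is already over it. Next I press down gradually.

>>> {"fn": "servo_tool", "kwargs": {"commands": [[[0, 0, -0.4], [0, 0, 0], 1], [[0, 0, -0.8], [0, 0, 0], 1], [[0, 0, -1.2], [0, 0, 0], 1], [[0, 0, -1.4], [0, 0, 0], 1], [[0, 0, -1.5], [0, 0, 0], 1], [[0, 0, -1.6], [0, 0, 0], 1], [[0, 0, -1.7], [0, 0, 0], 1], [[0, 0, -1.75], [0, 0, 0], 1], [[0, 0, -1.75], [0, 0, 0], 1], [[0, 0, -1.75], [0, 0, 0], 1]]}}

```text
clock: 2.57
tool_pos: [484.4, 168.5, 135.6]
tool_rot: [0.166, 0.986, 0.0, 0.0]
contact_force: [-0.5, -0.3, -0.1]
grip_width: 0.007
finger_force: 0.0
```

>>> {"fn": "servo_tool", "kwargs": {"commands": [[[0, 0, -0.05], [0, 0, 0], 1], [[0, 0, -0.1], [0, 0, 0], 1], [[0, 0, -0.14], [0, 0, 0], 1], [[0, 0, -0.16], [0, 0, 0], 1], [[0, 0, -0.16], [0, 0, 0], 1]]}}

```text
clock: 2.98
tool_pos: [484.6, 168.5, 130.1]
tool_rot: [0.166, 0.986, 0.0, 0.001]
contact_force: [-5.0, -1.4, 14.7]
grip_width: 0.007
finger_force: 7.3
```

```bash
python3 - <<'E'
from h import *
o=manip.observe();print(o["tool_pos"],o["contact_force"],o["tau"])
i=camera_info("wrist");p,d=camera("wrist")
p2,_=camera("scene")
cv2.imwrite("pics/w2.png",np.hstack([cv2.resize(q[:,:,::-1],(400,400),interpolation=cv2.INTER_CUBIC) for q in (p[130:260,190:320],p2[110:240,280:410])]))
E
```

```text
[484.57267349 168.49677597 130.10380756] [-5.02776398 -1.41693054 14.66573727] [-5.10033290e-02 -4.27814555e+01 -2.89831066e+01  8.35650251e-02
 -1.20055161e+00  3.37901447e-04]
```

View pics/w2.png

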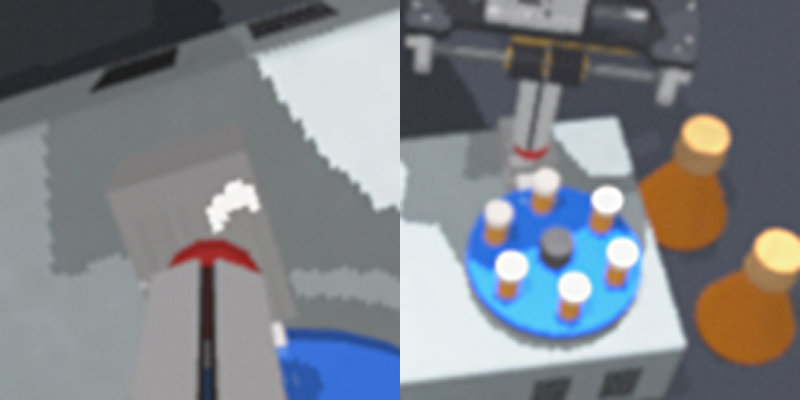

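Both views show the fingertips flat on the red head, with the head at the fork plate. The force rises to 15 N at z = 130. I'll press slightly more to confirm the pin is seated.

>>> {"fn": "servo_tool", "kwargs": {"commands": [[[0, 0, -0.03], [0, 0, 0], 1], [[0, 0, -0.04], [0, 0, 0], 1], [[0, 0, -0.04], [0, 0, 0], 1]]}}

```text
clock: 3.33
tool_pos: [484.7, 168.5, 129.9]
tool_rot: [0.166, 0.986, 0.0, 0.001]
contact_force: [-11.8, -3.1, 30.2]
grip_width: 0.006
finger_force: 15.3
```

The pin is home: it stopped at z = 129.9 with 30 N. Now I'll lift off, move beside the key with the gripper turned, and look.

>>> {"fn": "servo_tool", "kwargs": {"commands": [[[0, 0, 0.4], [0, 0, 0], 1], [[0, 0, 1.2], [0, 0, 0], 1], [[0, 0, 2.0], [0, 0, 0], 1], [[0, 0, 2.0], [0, 0, 0], 1], [[0.26, -5.46, 2.1], [0, 0, -66], 0.5], [[0.26, -5.46, 2.1], [0, 0, -66], 0.5], [[0.26, -5.46, 2.1], [0, 0, -66], 0.5], [[0.26, -5.46, 2.1], [0, 0, -66], 0.5], [[0.26, -5.46, 2.1], [0, 0, -66], 0.5], [[0.26, -5.46, 2.1], [0, 0, -66], 0.5], [[0.26, -5.46, 2.1], [0, 0, -66], 0.5], [[0.26, -5.46, 2.1], [0, 0, -66], 0.5], [[0.26, -5.46, 2.1], [0, 0, -66], 0.5], [[0.26, -5.46, 2.1], [0, 0, -66], 0.5], [[0.26, -5.46, 2.1], [0, 0, -66], 0.5], [[0.26, -5.46, 2.1], [0, 0, -66], 0.5], [[0.26, -5.46, 2.1], [0, 0, -66], 0.5], [[0.26, -5.46, 2.1], [0, 0, -66], 0.5]]}}

```text
clock: 4.83
tool_pos: [494.6, -49.9, 211.3]
tool_rot: [0.676, 0.737, -0.0, -0.0]
contact_force: [-0.1, -0.1, -0.2]
grip_width: 0.501
finger_force: 0.0
```

```bash
python3 - <<'E'
from h import *
import pickle
o=manip.observe();print(o["tool_pos"],o["tool_rot"],o["joint_positions"],o["grip_width"])
i=camera_info("wrist");p,d=camera("wrist"); print(np.array(i["pose"]).round(2).tolist())
c,_=camera("scene")
pickle.dump((i,p,d,c),open("w3.pkl","wb"))
cv2.imwrite("pics/w3.png",cv2.resize(p[:,:,::-1],(800,600),interpolation=cv2.INTER_CUBIC))
E
```

```text
[494.57339438 -49.9284873  211.25921108] [ 6.75955091e-01  7.36942811e-01 -5.56609033e-05 -6.83354138e-05] [-1.74296290e-01  1.77004559e-01  1.65926958e+00 -2.10635186e-05
  1.30549361e+00 -2.60567182e-01] 0.5007089411525506
[[1.0, 0.08, 0.02, 486.02], [0.09, -0.96, -0.28, 30.22], [-0.0, 0.28, -0.96, 391.32], [0.0, 0.0, 0.0, 1.0]]
```

View pics/w3.png

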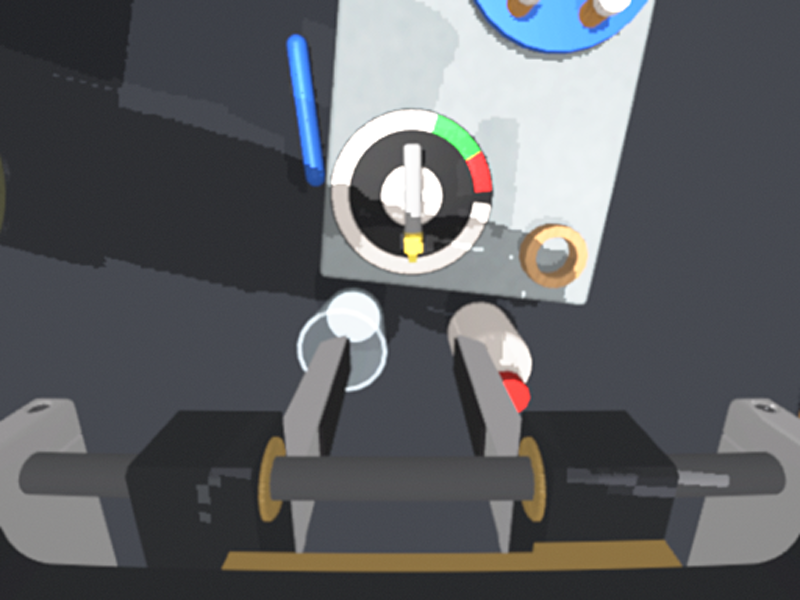

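The wrist view shows the key bar upright in the image from (412,145) to (413,240), so the gripper is already square to it. The dial centre is at about (412,192), and the pointer tip is at (413,262).

```bash
python3 - <<'E'
from h import *
import pickle
w,p,d,c=pickle.load(open("w3.pkl","rb")); s=.64
print("dial",atz(w,412*s,191.5*s,93.5),dep(w,d,470*s,130*s))
a=atz(w,412.5*s,145*s,130);b=atz(w,413.5*s,237*s,130);print(a,b,(a+b)/2,np.linalg.norm(a-b),np.arctan2(*(b-a)[1::-1]))
print("depth bar",dep(w,d,412*s,165*s,0),dep(w,d,412*s,185*s,0))
t=atz(w,413*s,262*s,94);print(t)
# green/red borders
D=atz(w,412*s,191.5*s,93)
for n,(u,v) in {"white/green":(434,124),"green/red":(474,156),"redend":(488,193)}.items():
    e=atz(w,u*s,v*s,93)-D; print(n,np.arctan2(e[1],e[0]),np.linalg.norm(e))
print("tooly",2*np.arctan2(.73694,.67596)-np.pi/2)
E
```

```text
dial [494.4092905   16.58698361  93.5       ] [529.30833502  59.83815139  90.54601862]
[491.21639821  44.74455797 130.        ] [496.84026611  -8.95906655 130.        ] [494.02833216  17.89274571 130.        ] 53.997288601452574 -1.4664561754432794
depth bar [491.9486687   33.49475045 130.73735708] [492.9720611   22.10681094 132.13613316]
[499.65299211 -32.20306131  94.        ]
white/green 1.3415526898088945 45.8294606295428
green/red 0.5998773348015226 47.60686521183992
redend 0.06888374783782657 52.15904216040262
tooly 0.08626538182208332
```

The key axis is at about (494.5,14) with the bar top at 130, and q is about 1.42, so about 219° of winding remains. I'll do it in two grips. Now I'll go over the key, down, and grip.

>>> {"fn": "servo_tool", "kwargs": {"commands": [[[0, 0.8, 0], [0, 0, 1], 0.5], [[0, 1.6, 0], [0, 0, 1], 0.5], [[0, 1.6, 0], [0, 0, 1], 0.5], [[0, 1.6, -0.5], [0, 0, 1], 0.5], [[0, 1.6, -1.0], [0, 0, 1], 0.5], [[0, 1.6, -1.5], [0, 0, 1], 0.5], [[0, 1.6, -2.0], [0, 0, 1], 0.5], [[0, 1.6, -2.3], [0, 0, 1], 0.5], [[0, 1.6, -2.53], [0, 0, 1], 0.5], [[0, 1.6, -2.53], [0, 0, 1], 0.5], [[0, 1.6, -2.53], [0, 0, 1], 0.5], [[0, 1.6, -2.53], [0, 0, 1], 0.7], [[0, 1.6, -2.53], [0, 0, 1], 0.8], [[0, 1.6, -2.53], [0, 0, 1], 1], [[0, 1.6, -2.53], [0, 0, 1], 1], [[0, 1.6, -2.53], [0, 0, 1], 1], [[0, 1.6, -2.53], [0, 0, 1], 1], [[0, 1.6, -2.53], [0, 0, 1], 1]], "grip_force": 40}}

```text
clock: 6.43
tool_pos: [495.5, 14.1, 110.5]
tool_rot: [0.67, 0.742, 0.001, 0.001]
contact_force: [7.3, 0.6, -3.7]
grip_width: 0.103
finger_force: 40.0
```

It is gripped (9.7 mm wide), with a 7 N side load, so I'll nudge the tool +1 mm in x and begin turning.

>>> {"fn": "servo_tool", "kwargs": {"commands": [[[0.03, 0, 0], [0, 0, 0], 1], [[0.03, 0, 0], [0, 0, -5], 1], [[0.03, 0, 0], [0, 0, -10], 1], [[0.03, 0, 0], [0, 0, -15], 1], [[0.03, 0, 0], [0, 0, -20], 1], [[0.03, 0, 0], [0, 0, -25], 1], [[0.03, 0, 0], [0, 0, -30], 1], [[0.03, 0, 0], [0, 0, -35], 1], [[0.03, 0, 0], [0, 0, -40], 1], [[0.03, 0, 0], [0, 0, -45], 1], [[0.03, 0, 0], [0, 0, -45], 1], [[0.03, 0, 0], [0, 0, -45], 1]]}}

```text
clock: 7.43
tool_pos: [495.3, 14.2, 110.4]
tool_rot: [0.903, 0.429, -0.0, -0.0]
contact_force: [-4.4, 0.3, 5.0]
grip_width: 0.103
finger_force: 40.0
```

```bash
python3 -c "
from cell import manip
o=manip.observe();print(o['tool_pos'],o['tool_rot'],o['joint_positions'],o['contact_force'],o['torque'])"
```

```text
[495.34746774  14.20487437 110.41605664] [ 9.03198999e-01  4.29221561e-01 -4.99353397e-04 -4.12258063e-04] [-4.53974281e-02  2.85066255e-01  1.77716112e+00  2.93240756e-04
  1.08063428e+00  6.37999023e-01] [-4.3804851   0.28696149  5.01873066] [ 0.20400426  1.0428912  -0.06512455]
```

>>> {"fn": "servo_tool", "kwargs": {"commands": [[[-0.01, 0, 0], [0, 0, -5], 1], [[-0.01, 0, 0], [0, 0, -10], 1], [[-0.01, 0, 0], [0, 0, -15], 1], [[-0.01, 0, 0], [0, 0, -20], 1], [[-0.01, 0, 0], [0, 0, -25], 1], [[-0.01, 0, 0], [0, 0, -30], 1], [[-0.01, 0, 0], [0, 0, -35], 1], [[-0.01, 0, 0], [0, 0, -40], 1], [[-0.01, 0, 0], [0, 0, -45], 1], [[-0.01, 0, 0], [0, 0, -50], 1], [[-0.01, 0, 0], [0, 0, -55], 1], [[-0.01, 0, 0], [0, 0, -60], 1], [[-0.01, 0, 0], [0, 0, -65], 1], [[-0.01, 0, 0], [0, 0, -70], 1], [[-0.01, 0, 0], [0, 0, -75], 1], [[-0.01, 0, 0], [0, 0, -75], 1], [[-0.01, 0, 0], [0, 0, -75], 1]]}}

```text
clock: 8.85
tool_pos: [495.2, 14.6, 110.5]
tool_rot: [0.978, -0.209, -0.0, -0.0]
contact_force: [-2.7, 4.5, 3.5]
grip_width: 0.104
finger_force: 40.0
```

```bash
python3 -c "
from cell import manip
o=manip.observe();print(o['tool_pos'],o['tool_rot'],o['joint_positions'],o['contact_force'],o['torque'])"
```

```text
[495.2411515   14.59805557 110.45407906] [ 9.77854224e-01 -2.09286431e-01 -3.06057285e-04 -4.62098043e-04] [-4.50251462e-02  2.84331730e-01  1.77802738e+00  1.14827053e-03
  1.07968499e+00  1.94691983e+00] [-2.7171426   4.51839637  3.47550488] [ 1.02580924  0.54900205 -0.04579429]
```

The key has turned 120°. Now I'll release, lift, and rotate back half a turn to regrip.

>>> {"fn": "servo_tool", "kwargs": {"commands": [[[0, 0, 0], [0, 0, 0], 0.5], [[0, 0, 0], [0, 0, 0], 0.5], [[0, 0, 0], [0, 0, 0], 0.5], [[0, 0, 0], [0, 0, 0], 0.5], [[0, 0, 0.5], [0, 0, 0], 0.5], [[0, 0, 1], [0, 0, 0], 0.5], [[0, 0, 2], [0, 0, 0], 0.5], [[0, 0, 2], [0, 0, 90], 0.5], [[0, 0, 2], [0, 0, 90], 0.5], [[0, 0, 2], [0, 0, 90], 0.5], [[0, 0, 2], [0, 0, 90], 0.5], [[0, 0, 2], [0, 0, 90], 0.5], [[0, 0, 2], [0, 0, 90], 0.5], [[0, 0, 2], [0, 0, 90], 0.5], [[0, 0, 2], [0, 0, 90], 0.5], [[0, 0, 2], [0, 0, 90], 0.5], [[0, 0, 2], [0, 0, 90], 0.5], [[0, 0, 2], [0, 0, 90], 0.5], [[0, 0, 2], [0, 0, 90], 0.5], [[0, 0, 2], [0, 0, 90], 0.5]]}}

```text
clock: 10.52
tool_pos: [495.4, 14.0, 190.2]
tool_rot: [0.837, 0.547, -0.0, -0.0]
contact_force: [0.5, -0.4, 0.2]
grip_width: 0.498
finger_force: 0.0
```

>>> {"fn": "servo_tool", "kwargs": {"commands": [[[0, 0, 0], [0, 0, 90], 0.5], [[0, 0, 0], [0, 0, 90], 0.5], [[0, 0, 0], [0, 0, 90], 0.5], [[0, 0, 0], [0, 0, 90], 0.5], [[0, 0, 0], [0, 0, 90], 0.5], [[0, 0, 0], [0, 0, 90], 0.5], [[0, 0, 0], [0, 0, 90], 0.5], [[0, 0, 0], [0, 0, 90], 0.5], [[0, 0, 0], [0, 0, 90], 0.5], [[0, 0, 0], [0, 0, 90], 0.5], [[0, 0, 0], [0, 0, 90], 0.5], [[0, 0, 0], [0, 0, 90], 0.5], [[0, 0, 0], [0, 0, 90], 0.5], [[0, 0, 0], [0, 0, 90], 0.5], [[0, 0, 0], [0, 0, 90], 0.5]]}}

```text
clock: 11.77
tool_pos: [495.4, 14.0, 190.2]
tool_rot: [0.21, 0.978, -0.0, -0.0]
contact_force: [-0.7, -1.5, -0.5]
grip_width: 0.499
finger_force: 0.0
```

```bash
python3 - <<'E'
from h import *
o=manip.observe();print(o["tool_pos"],o["tool_rot"],o["joint_positions"],o["grip_width"])
i=camera_info("wrist");p,d=camera("wrist"); c,_=camera("scene")
import pickle; pickle.dump((i,p,d,c),open("w4.pkl","wb"))
cv2.imwrite("pics/w4.png",np.hstack([cv2.resize(q[:,:,::-1],(400,400),interpolation=cv2.INTER_CUBIC) for q in (p[110:310,156:356],c[130:270,200:340])]))
E
```

```text
[495.38583209  13.97553696 190.22841998] [ 2.10308568e-01  9.77635057e-01 -3.27857352e-05 -1.24215201e-05] [-4.56826240e-02  1.92322045e-01  1.69150129e+00 -6.36500497e-05
  1.25780467e+00 -1.19267820e+00] 0.4991442486910495
```

View pics/w4.png

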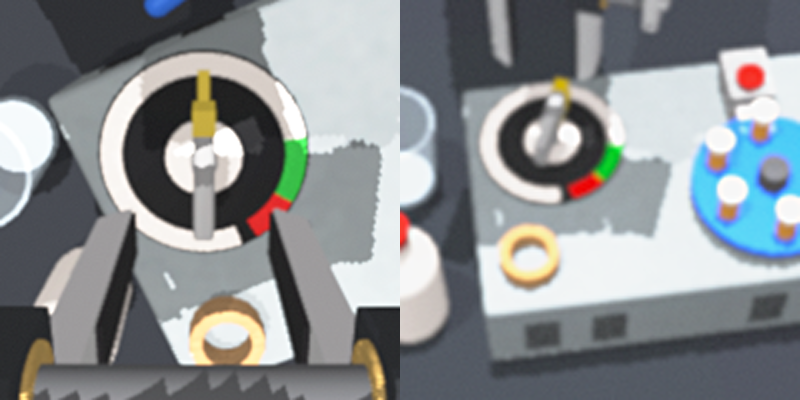

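The wrist crop shows the bar upright at (204,70–240) and aligned with the fingers. Green spans crop (303,140) to (292,195), about 100° clockwise from the pointer. The scene crop shows the pin head down on its fork.

```bash
python3 - <<'E'
from h import *
import pickle
w,p,d,c=pickle.load(open("w4.pkl","rb"))
P=lambda x,y,z:atz(w,156+x/2,110+y/2,z)[:2]
D=np.array([495.4,14.2]); print(P(204,153,93.5))
f=lambda x,y,z:(np.degrees(np.arctan2(*(P(x,y,z)-D)[::-1])),np.linalg.norm(P(x,y,z)-D))
p0=f(203.5,72,94)
for n,a in {"ptr":(203.5,72),"w/g":(298,140),"g/r":(285,200),"r/end":(246,232)}.items():
    e=f(*a,93.5); print(n,e,(p0[0]-e[0])%360)
E
```

```text
[492.7257663   15.23235658]
ptr (np.float64(156.29383195581602), np.float64(45.60201865059504)) 0.0009944420307590462
w/g (np.float64(77.16674704023787), np.float64(50.235364192038325)) 79.12807935760891
g/r (np.float64(37.350453641483625), np.float64(49.807479809559105)) 118.94437275636315
r/end (np.float64(4.220290469667639), np.float64(48.375203397314394)) 152.07453592817913
```

>>> {"fn": "servo_tool", "kwargs": {"commands": [[[0, 0, -0.5], [0, 0, 0], 0.5], [[0, 0, -1], [0, 0, 0], 0.5], [[0, 0, -1.5], [0, 0, 0], 0.5], [[0, 0, -1.8], [0, 0, 0], 0.5], [[0, 0, -2], [0, 0, 0], 0.5], [[0, 0, -2], [0, 0, 0], 0.5], [[0, 0, -2], [0, 0, 0], 0.7], [[0, 0, -2], [0, 0, 0], 0.8], [[0, 0, -2], [0, 0, 0], 1], [[0, 0, -2], [0, 0, 0], 1], [[0, 0, -2], [0, 0, 0], 1], [[0, 0, -2], [0, 0, 0], 1], [[0, 0, -2], [0, 0, 0], 1]]}}

```text
clock: 12.95
tool_pos: [495.7, 14.4, 110.5]
tool_rot: [0.209, 0.978, 0.0, 0.0]
contact_force: [1.7, 4.0, 0.7]
grip_width: 0.1
finger_force: 40.0
```

The green spans 79–119° ahead of the pointer, so its middle is at 99°. I'll turn 98° in two parts.

>>> {"fn": "servo_tool", "kwargs": {"commands": [[[0, 0, 0], [0, 0, -5], 1], [[0, 0, 0], [0, 0, -10], 1], [[0, 0, 0], [0, 0, -15], 1], [[0, 0, 0], [0, 0, -20], 1], [[0, 0, 0], [0, 0, -25], 1], [[0, 0, 0], [0, 0, -30], 1], [[0, 0, 0], [0, 0, -35], 1], [[0, 0, 0], [0, 0, -40], 1], [[0, 0, 0], [0, 0, -45], 1], [[0, 0, 0], [0, 0, -50], 1], [[0, 0, 0], [0, 0, -55], 1], [[0, 0, 0], [0, 0, -60], 1], [[0, 0, 0], [0, 0, -65], 1], [[0, 0, 0], [0, 0, -70], 1], [[0, 0, 0], [0, 0, -70], 1], [[0, 0, 0], [0, 0, -70], 1]]}}

```text
clock: 14.28
tool_pos: [495.5, 14.3, 110.5]
tool_rot: [0.731, 0.682, 0.0, -0.0]
contact_force: [-0.9, 3.7, 3.5]
grip_width: 0.103
finger_force: 40.0
```

>>> {"fn": "servo_tool", "kwargs": {"commands": [[[0, 0, 0], [0, 0, -4], 1], [[0, 0, 0], [0, 0, -8], 1], [[0, 0, 0], [0, 0, -12], 1], [[0, 0, 0], [0, 0, -16], 1], [[0, 0, 0], [0, 0, -20], 1], [[0, 0, 0], [0, 0, -24], 1], [[0, 0, 0], [0, 0, -28], 1], [[0, 0, 0], [0, 0, -28], 1], [[0, 0, 0], [0, 0, -28], 1]]}}

```text
clock: 15.03
tool_pos: [495.5, 14.3, 110.5]
tool_rot: [0.874, 0.486, 0.0, -0.0]
contact_force: [-1.3, 4.8, 5.4]
grip_width: 0.102
finger_force: 40.0
```

Release, lift straight up, and check.

>>> {"fn": "servo_tool", "kwargs": {"commands": [[[0, 0, 0], [0, 0, 0], 0.5], [[0, 0, 0], [0, 0, 0], 0.5], [[0, 0, 0], [0, 0, 0], 0.5], [[0, 0, 0], [0, 0, 0], 0.5], [[0, 0, 0.5], [0, 0, 0], 0.5], [[0, 0, 1], [0, 0, 0], 0.5], [[0, 0, 2], [0, 0, 0], 0.5], [[0, 0, 3], [0, 0, 0], 0.5], [[0, 0, 3], [0, 0, 0], 0.5], [[0, 0, 3], [0, 0, 0], 0.5], [[0, 0, 3], [0, 0, 0], 0.5]]}}

```text
clock: 15.95
tool_pos: [495.1, 14.0, 229.4]
tool_rot: [0.875, 0.484, -0.0, -0.0]
contact_force: [-0.5, -0.6, -0.8]
grip_width: 0.502
finger_force: 0.0
```

```bash
python3 - <<'E'
from h import *
o=manip.observe();print(o["tool_pos"],o["contact_force"],o["grip_width"])
i=camera_info("wrist");p,d=camera("wrist"); c,_=camera("scene")
cv2.imwrite("pics/w5.png",np.hstack([cv2.resize(p[100:384,100:400,::-1],(400,400),interpolation=cv2.INTER_CUBIC),cv2.resize(c[115:265,180:420,::-1],(400,400),interpolation=cv2.INTER_CUBIC)]))
E
```

```text
[495.0517186   13.95698494 229.35032596] [-0.45081765 -0.56003384 -0.84750168] 0.5022075541889381
```

View pics/w5.png

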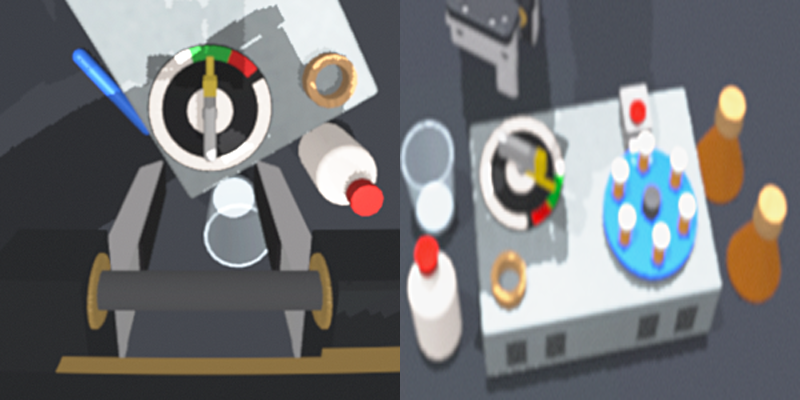

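The wrist crop shows the yellow pointer at (210,60), in the middle of the green (190–231). The scene crop shows the same, with the pin head down on the fork at (637,112) and the bystanders undisturbed. The gripper is clear, so I'm handing in.

```bash
python3 -c "
from cell import manip
print(manip.hand_in())"
```

```text
the job is handed in; nothing more can be done
None
```

The job is handed in: the pin was pushed home first, then the key was wound until its pointer stood in the middle of the green, and the gripper is open and clear with nothing around it disturbed.

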